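Sweep the brass blanks into the parts corral

ROBOT

A 6-joint arm with a two-finger parallel gripper is mounted at the origin on the work surface. World frame = base frame: x ahead of the robot, y to its left, z up, the work surface at z = 0. Lengths are in mm, angles in rad, forces in N, time in s.
With the tool pointing down it reaches from about 300 to 875 mm from the base axis. Payload 4.2 kg.
Tool frame: the origin (TCP) lies at the very end of the fingers, on their centre line; the grasp point (between the pads) lies grasp_offset behind it (grasp_offset is the distance from the TCP to the grasp point, in mm); y points along the fingers, x is the direction in which the jaws open and shut, and the axes are right-handed (so a half turn about y gives the same grasp; the last joint's range is limited). The gripper opens to 85 mm and grips with 20 to 120 N. Pads are 22 mm wide; open, the fingers measure 114 mm over their backs; the gripper's body (76 mm by 85 mm) begins 54 mm behind the grasp point. The pads swing forward as they close: fully open they stand 13 mm farther back than shut.
Start: joints at [-1.367, 0.32, 1.565, -0, 1.257, -0.02], TCP at [127.615, -560.674, 231.338] pointing down, gripper open.
Joint ranges: [-3.11, 3.11], [-0.84, 2.01], [0.21, 2.61], [-1.34, 4.49], [0.05, 2.63], [-2.56, 2.56]. Speed limits (rad/s): [2.57, 2.57, 3.14, 3.14, 3.14, 3.14].

INTERFACE

Orientations are given as a unit quaternion [w, x, y, z].
In Python, from cell import sense, read_camera, sign_off, grasp_offset gives the robot as it stands. The module is installed in compiled form; this text tells all that it offers.
- The arm moves only by the tool arm_command, never from a script. Its argument "steps" is text: rows parted by semicolons, each of 7 numbers parted by spaces: the turn, a rotation vector about the tool's x, y, z in units of 5 degrees (1.0 is 5 degrees), then the shift along the tool's x, y, z in cm, then the finger opening in cm, from 0 to 8.54. In form: wx wy wz tx ty tz grip; .... A call has 1 to 20 rows; each row is the pose to reach, as a shift and turn from the pose commanded when the call began, along the tool's axes at that moment; what a row does not reach only later rows make up. A row lasts 1/8 s, in which the tool goes at most 62.5 mm and 10.7 degrees, less where a joint would pass 70% of its speed; a pose out of reach is approached as far as the arm can. A call with a gripper value outside its range is refused whole. The fingers move at their own pace and stop on an object; "newtons" is the grip in N (left out, the last holds). Time passes only in rows, so rows that repeat a pose let the fingers close. It gives the time, the measured TCP pose, the force and the opening at its end, in the units of the state.
- sense(): the state, without advancing time (a new reading comes with each control period).
- read_camera(name): name is "scene" or "top" or "wrist"; returns a dict with "img" (420x560x3 uint8, red, green, blue), "intrinsics" (3x3 intrinsics, pixels), "R" (3x3) and "t" (3): a world point X has camera coordinates R X + t. Camera axes: x right, y down, z forward; pixel columns grow to the right and rows downward; lengths in mm; the calibration is good to about 2 mm. A picture is of the moment at which its call begins. There is no depth.
- sign_off(): hands the job in, once; it reports no verdict.
The state is a dict: "t": time; "qpos": joint angles; "qd": joint speeds; "joint_efforts": joint torques, N m; "eef_pos": TCP position; "eef_rot": TCP orientation; "ft_force": force on the tool from outside, world axes, zero at the start; "ft_torque": the same for the moment, N m; "width": opening from 0.0 (shut) to 1.0 (fully open).
Only numpy, scipy, OpenCV 4.12 (cv2) and the standard library are available. Lean on these libraries where they do the work, as an engineer would, in place of code of your own. Each camera call takes 0.05 s, during which the arm holds its last target. There are 200 camera calls.

TASK

Clear the watch bench: with the fingertips, sweep the three flat brass discs across the blue mat through the open side of the U-shaped fence, until each lies flat and wholly inside it. Only slide the discs along the mat, never lift or carry them, and leave the watch cases, jar, tools and everything else where they are.

Things in the scene. Friction and masses are not known exactly. Their poses are not given: they have to be found in the camera images.
- corral: U-shaped aluminium fence fixed on the blue mat (mat top 3 mm above the work surface), no floor. Inside 200 mm wide (its y), 100 mm deep (its x); walls 6 mm thick, 16 mm high, on three sides; the side facing its -x, roughly towards the robot, is open. Origin at mat level, middle of the enclosed area: mouth at x = -50 mm, back wall's inner face x = +50, side walls' y = -100 and +100 mm
- blank0_center (a point): flat solid brass disc (wheel blank), 36 mm diameter, 8 mm thick, about 65 g, lying on the blue mat, whose top is 3 mm above the work surface; this point is the disc's centre, 4 mm above its underside
- blank0: the same disc (blank0); origin at the centre of its underside
- blank1_center (a point): flat solid brass disc (wheel blank), 36 mm diameter, 8 mm thick, about 65 g, lying on the blue mat, whose top is 3 mm above the work surface; this point is the disc's centre, 4 mm above its underside
- blank1: the same disc (blank1); origin at the centre of its underside
- blank2_center (a point): flat solid brass disc (wheel blank), 36 mm diameter, 8 mm thick, about 65 g, lying on the blue mat, whose top is 3 mm above the work surface; this point is the disc's centre, 4 mm above its underside
- blank2: the same disc (blank2); origin at the centre of its underside
- case0: open-topped steel watch case, ring 39 mm across with four lugs (47 mm over the lugs), 10 mm high, loose on the blue mat, whose top is 3 mm above the work surface; origin at the centre of its underside; to be left alone; stands in the row with the discs
- case1: open-topped steel watch case, ring 39 mm across with four lugs (47 mm over the lugs), 10 mm high, loose on the blue mat, whose top is 3 mm above the work surface; origin at the centre of its underside; to be left alone
- jar: closed jar, 42 mm diameter, 45 mm high, on the mat; origin at the centre of its underside; loose, to be left alone
- loupe: black watchmaker's loupe standing on the mat, 36 mm diameter, 36 mm high; origin at the centre of its underside; loose, to be left alone
- pot: white lidded pot, 52 mm diameter, 22 mm high, on the mat; origin at the centre of its underside; loose, to be left alone
- tweezers: steel tweezers lying on the mat along their x, 125 mm long, 18 mm wide, 5 mm high; origin under the middle; loose, to be left alone
- driver: small screwdriver lying on the mat along its x, 132 mm long (x from -77 to +55 mm), 12 mm high; loose, to be left alone

How it is judged:
By the outcome, as a careful person would: the job done as asked, in the order asked, and still so for the second after the job is handed in, with the robot touching nothing.
It also fails if it takes over 72 s, if anything falls off the work surface, if the arm or the gripper's body presses on something with over 40 N, if the wrist force passes 120 N, or if a joint passes its speed limit or range.

## Working session

There is one attempt and no reset: what is moved stays moved. The work goes in short steps, Python scripts to look and compute and a tool call to move; the robot and the scene stay as the last step left them, time stands still between calls to the robot, and variables do not carry over. Pictures are saved under pics/ and viewed, about 8 in all and at most 12, crops included, and the job is handed in when it is done.

Besides the shell and the picture viewer there is one more tool, called after "Call:" as a command line: name --argument value ..., lists and objects as JSON in quotes. arm_command: Moves the arm, as the interface text tells. Its arguments: {"type":"object","properties":{"steps":{"type":"string"},"newtons":{"type":"number"}},"required":["steps"]}

```bash
mkdir -p pics; python3 - <<'E'
from cell import *
import cv2,numpy as np
for n in("top","scene"):
    c=read_camera(n); cv2.imwrite(f"pics/{n}0.png",c["img"][:,:,::-1]); np.savez(f"{n}0.npz",**c)
    print(n,c["intrinsics"],c["R"],c["t"])
s=sense();print(s,grasp_offset)
E
```

```text
top [[527.54384242   0.         278.49019234]
 [  0.         527.54384242 215.39460145]
 [  0.           0.           1.        ]] [[-0.02447093 -0.99963064  0.01182148]
 [-0.98038186  0.02168291 -0.19591134]
 [ 0.19558265 -0.0163837  -0.98055036]] [ 10.59147609 537.90125838 930.74659419]
scene [[379.56915009   0.         276.76545646]
 [  0.         379.56915009 217.22979231]
 [  0.           0.           1.        ]] [[ 4.10974977e-01  9.11646451e-01  5.63187070e-04]
 [ 5.10326622e-01 -2.29545910e-01 -8.28779472e-01]
 [-7.55424587e-01  3.40895034e-01 -5.59575079e-01]] [-224.94490471 -239.66429965 1290.43235827]
{'t': 0.1, 'qpos': array([-1.36702661e+00,  3.20215777e-01,  1.56558505e+00, -2.45706105e-05,
        1.25738756e+00, -2.00051507e-02]), 'qd': array([ 0.00013027, -0.00122274, -0.00270997, -0.00062012,  0.00215775,
       -0.00259533]), 'joint_efforts': array([ 7.66114517e-04, -4.16409588e+01, -2.34704232e+01, -6.96611664e-05,
        4.86448553e-03,  5.08771905e-06]), 'eef_pos': array([ 127.50147306, -560.2372121 ,  230.56245799]), 'eef_rot': array([ 0.55305642, -0.55234783,  0.44148339, -0.44060512]), 'ft_force': array([-0.27396744, -0.4526982 ,  0.95767196]), 'ft_torque': array([-0.03087648,  0.03032518, -0.05596284]), 'width': 0.9983913116553316} 18.700000000000003
```

View pics/top0.png

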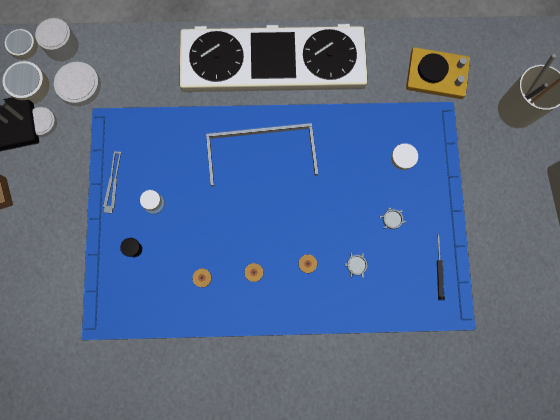

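View pics/scene0.png

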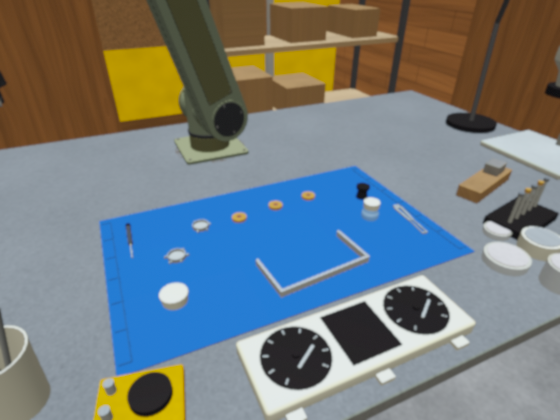

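The top view shows the three discs at about (202,278), (254,272) and (308,264). Case0 is at (357,265). The corral's mouth ends are at (212,185) and (316,174), with back corners at (207,134) and (311,125). The scene view agrees with this layout. Next I turn these into positions.

```bash
cat > h.py <<'E'
import numpy as np,cv2
def ray(c,uv,z):
    K,R,t=c["intrinsics"],c["R"],c["t"]; o=-R.T@t
    d=R.T@np.linalg.inv(K)@np.array([*uv,1.]); return (o+d*(z-o[2])/d[2])[:2]
def discs(c,z=11,roi=None):
    hsv=cv2.cvtColor(c["img"],cv2.COLOR_RGB2HSV); m=cv2.inRange(hsv,(5,90,80),(30,255,255))
    m=cv2.morphologyEx(m,cv2.MORPH_CLOSE,np.ones((9,9)))
    n,_,st,ce=cv2.connectedComponentsWithStats(m)
    return [(ce[i].round(1),st[i][4],ray(c,ce[i],z).round(1)) for i in range(1,n) if st[i][4]>60]
E
python3 - <<'E'
from h import *
from scipy.spatial.transform import Rotation as Ro
c=np.load("top0.npz");s=np.load("scene0.npz")
for x in discs(c):print("top",x)
for x in discs(s):print("scene",x)
for n,uv,z in [("endL",(212.5,184.5),19),("endR",(316.5,173.5),19),("cL",(207.5,134),19),("cR",(311,125),19),("case0",(357,265),13),("case1",(393,219),13),("jar",(150,200),48),("loupe",(130,247),39)]:print(n,ray(c,uv,z).round(1))
print(Ro.from_quat(np.array([0.55305642,-0.55234783,0.44148339,-0.44060512])[[1,2,3,0]]).as_matrix().round(3))
a=c["img"][115:295,190:380,::-1];cv2.imwrite("pics/crop1.png",cv2.resize(a,None,fx=4,fy=3.3,interpolation=2)) if 0 else cv2.imwrite("pics/crop1.png",cv2.resize(a,None,fx=3,fy=3,interpolation=2))
E
```

```text
top (array([440. ,  74.6]), np.int32(1856), array([ 835.3, -343.3]))
top (array([307.4, 263.5]), np.int32(257), array([451.4, -55.6]))
top (array([253.4, 272.2]), np.int32(259), array([437.1,  47.8]))
top (array([201.5, 277.6]), np.int32(261), array([429.3, 146.4]))
scene (array([82.7, 70.1]), np.int32(23329), array([-1308.4,  -367.5]))
scene (array([399.2,  52.8]), np.int32(35260), array([-968.5, 1587.9]))
scene (array([481.4, 184.9]), np.int32(899), array([584.2, 603.7]))
scene (array([275., 205.]), np.int32(69), array([445.3,  41.1]))
scene (array([238.6, 217.3]), np.int32(83), array([460.1, -61.7]))
scene (array([142.3, 395.9]), np.int32(2636), array([ 832.9, -338.5]))
endL [609.1 124.7]
endR [627.  -79.2]
cL [713.  134.6]
cR [727.8 -72.1]
case0 [ 446.1 -150.2]
case1 [ 533.9 -225.1]
jar [573.9 238.8]
loupe [486.9 276. ]
[[ 0.222 -0.     0.975]
 [-0.975  0.002  0.222]
 [-0.002 -1.     0.   ]]
```

View pics/crop1.png

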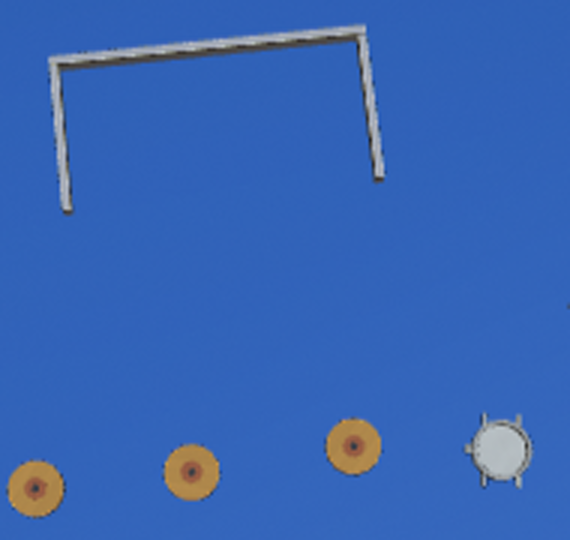

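Call:
arm_command --steps "0 1.65 0 -28.6 8 36.5 2.4;0 1.65 0 -28.6 8 36.5 2.4;0 1.65 0 -28.6 8 36.5 2.4;0 1.65 0 -28.6 8 36.5 2.4;0 1.65 0 -28.6 8 36.5 2.4;0 1.65 0 -28.6 8 36.5 2.4;0 1.65 0 -28.6 8 36.5 2.4;0 1.65 0 -28.6 8 36.5 2.4;0 1.65 0 -62.8 17 40.8 2.4;0 1.65 0 -62.8 17 40.8 2.4;0 1.65 0 -62.8 17 40.8 2.4;0 1.65 0 -62.8 17 40.8 2.4;0 1.65 0 -62.8 17 40.8 2.4;0 1.65 0 -62.8 17 40.8 2.4;0 1.65 0 -62.8 17 40.8 2.4;0 1.65 0 -62.8 17 40.8 2.4;0 1.65 0 -62.8 17 40.8 2.4;0 1.65 0 -62.8 17 40.8 2.4" --newtons 30

```text
t: 2.35
eef_pos: [386.4, 141.3, 61.5]
eef_rot: [0.519, -0.519, 0.48, -0.48]
ft_force: [0.5, 0.2, -1.0]
width: 0.284
```

```bash
cat > look.py <<'E'
from cell import *
from h import *
import sys
from scipy.spatial.transform import Rotation as Ro
def cor(p):
    d=np.array(p)[:2]-[667.5,27]; c,s=np.cos(.08),np.sin(.08); return np.array([c*d[0]+s*d[1],-s*d[0]+c*d[1]]).round(1)
c=read_camera("top")
for x in discs(c)[1:]:print(x, "corral",cor(x[2]))
s=sense();print("tcp corral",cor(s["eef_pos"]),s["eef_pos"][2],s["ft_force"].round(1),s["width"],s["qpos"].round(2))
if len(sys.argv)>1:
    n=sys.argv[1]; im=read_camera(n)["img"] if n!="top" else cv2.resize(c["img"][100:320,180:380],None,fx=2.7,fy=2.7)
    cv2.imwrite(f"pics/{sys.argv[2]}.png",im[:,:,::-1])
E
python3 look.py wrist w1
```

```text
(array([307.4, 263.5]), np.int32(257), array([451.4, -55.6])) corral [-222.   -65.1]
(array([253.4, 272.2]), np.int32(259), array([437.1,  47.8])) corral [-228.    39.1]
tcp corral [-271.1  136.5] 61.50659303353764 [-0.2 -0.8 -0.5] 0.28007745545341395 [ 0.32  0.27  2.16 -0.    0.72  1.82]
```

View pics/w1.png

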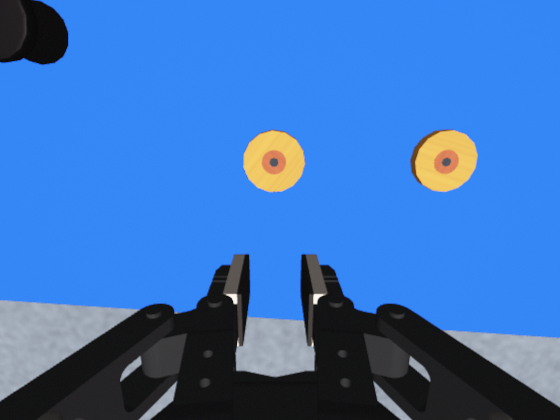

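The wrist view shows disc A at (274,161), centred between the fingers at about (240–312, 300). I lower straight down.

Call:
arm_command --steps "0 0 0 0 3 0 2.4;0 0 0 0 4.5 0 2.4;0 0 0 0 5.2 0 2.4;0 0 0 0 5.5 0 2.4;0 0 0 0 5.5 0 2.4"

```text
t: 3.08
eef_pos: [386.4, 142.2, 6.5]
eef_rot: [0.52, -0.519, 0.48, -0.48]
ft_force: [0.3, 0.6, 0.6]
width: 0.283
```

```bash
python3 look.py wrist w2
```

```text
(array([307.4, 263.5]), np.int32(257), array([451.4, -55.6])) corral [-222.   -65.1]
(array([253.4, 272.2]), np.int32(259), array([437.1,  47.8])) corral [-228.    39.1]
tcp corral [-270.9  137.4] 6.656989495729258 [-0.5 -0.2 -0.1] 0.2812644816554327 [ 0.32  0.37  2.22 -0.    0.55  1.82]
```

View pics/w2.png

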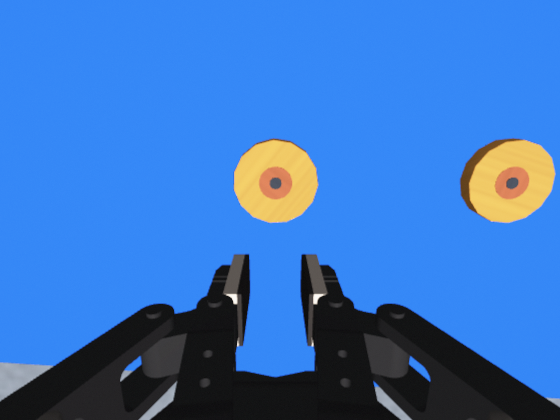

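The disc sits at (275,182), still centred. I push it diagonally to line it up with the mouth.

Call:
arm_command --steps "0 0 0 0 0.15 0.8 2.4;0 0 0 0 0.15 1.4 2.4;0 0 0 0 0.15 1.8 2.4;0 0 0 0 0.15 2.2 2.4;0 0 0 0.4 0.15 3.0 2.4;0 0 0 0.9 0.15 4.0 2.4;0 0 0 1.4 0.15 5.0 2.4;0 0 0 1.9 0.15 6.1 2.4;0 0 0 2.4 0.15 7.2 2.4;0 0 0 2.9 0.15 8.3 2.4;0 0 0 3.4 0.15 9.4 2.4;0 0 0 3.9 0.15 10.5 2.4;0 0 0 4.4 0.15 11.6 2.4;0 0 0 4.9 0.15 12.7 2.4;0 0 0 5.4 0.15 13.8 2.4;0 0 0 5.9 0.15 14.9 2.4;0 0 0 6.4 0.15 15.9 2.4;0 0 0 6.9 0.15 16.8 2.4;0 0 0 7.3 0.15 17.5 2.4;0 0 0 7.5 0.15 18 2.4"

```text
t: 5.68
eef_pos: [571.8, 81.5, 4.7]
eef_rot: [-0.519, 0.52, -0.48, 0.48]
ft_force: [-0.4, 0.0, 0.8]
width: 0.279
```

```bash
python3 look.py wrist w3
```

```text
(array([307.4, 263.5]), np.int32(257), array([451.4, -55.6])) corral [-222.   -65.1]
tcp corral [-90.3  61.9] 4.8231629641373415 [ 0.5 -0.8  0.3] 0.28041960338032274 [ 0.12  0.55  1.83 -0.    0.75  1.61]
```

View pics/w3.png

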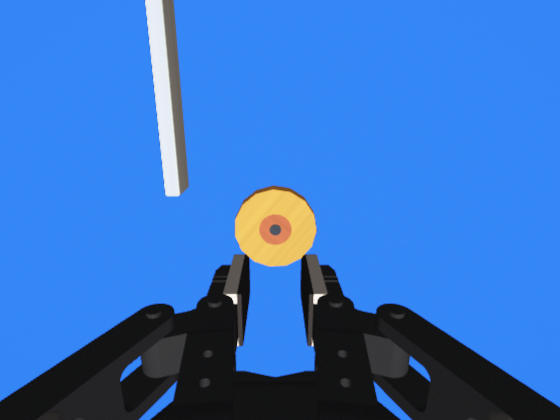

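Disc A is cradled at (275,228). The left wall's end is at (175,195), about 39 mm to the side, as computed. I push it straight in, back off straight and lift.

Call:
arm_command --steps "0 0 0 0 0 0.8 2.4;0 0 0 0 0 1.7 2.4;0 0 0 0 0 2.7 2.4;0 0 0 0 0 3.7 2.4;0 0 0 0 0 4.7 2.4;0 0 0 0 0 5.6 2.4;0 0 0 0 0 6.3 2.4;0 0 0 0 0 6.8 2.4;0 0 0 0 0 7.0 2.4;0 0 0 0 0 7.0 2.4;0 0 0 0 0 5.5 2.4;0 0 0 0 0 2 2.4;0 0 0 0 0 -3 2.4;0 0 0 0 -5.6 -8 2.4;0 0 0 2.2 -5.6 -13.5 2.4;0 0 0 2.2 -5.6 -18.5 2.4;0 0 0 2.2 -5.6 -18.5 2.4"

```text
t: 7.9
eef_pos: [383.4, 44.5, 60.7]
eef_rot: [-0.518, 0.521, -0.481, 0.479]
ft_force: [1.1, -0.8, 0.6]
width: 0.284
```

```bash
python3 look.py
```

```text
(array([230.2, 158.3]), np.int32(237), array([664.1,  90.4])) corral [ 1.7 63.5]
(array([307.4, 263.5]), np.int32(257), array([451.4, -55.6])) corral [-222.   -65.1]
tcp corral [-277.8   40.3] 61.186594599681825 [ 0.5 -0.7 -0.3] 0.28244997055099985 [ 0.09  0.24  2.2  -0.    0.7   1.58]
```

Call:
arm_command --steps "0 0 0 0.1 3 0 2.4;0 0 0 0.1 4.8 0 2.4;0 0 0 0.1 5.6 0 2.4;0 0 0 0.1 5.6 0.3 2.4;0 0 0 0.1 5.6 1.0 2.4;0 0 0 0.1 5.6 1.8 2.4;0 0 0 0.1 5.6 2.4 2.4;0 0 0 0.1 5.6 2.9 2.4;0 0 0 0.3 5.6 3.7 2.4;0 0 0 0.6 5.6 4.7 2.4;0 0 0 0.9 5.6 5.8 2.4;0 0 0 1.2 5.6 6.9 2.4;0 0 0 1.5 5.6 8 2.4;0 0 0 1.8 5.6 9.1 2.4;0 0 0 2.1 5.6 10.2 2.4;0 0 0 2.4 5.6 11.3 2.4;0 0 0 2.7 5.6 12.4 2.4;0 0 0 3 5.6 13.4 2.4;0 0 0 3.3 5.6 14.3 2.4;0 0 0 3.5 5.6 15 2.4"

```text
t: 10.45
eef_pos: [541.7, 22.0, 4.7]
eef_rot: [-0.519, 0.52, -0.48, 0.48]
ft_force: [-1.0, 0.3, 0.4]
width: 0.284
```

```bash
python3 look.py wrist w4
```

```text
(array([  1.2, 194.5]), np.int32(61), array([599.9, 536.8])) corral [-26.6 513.6]
tcp corral [-124.6    4.9] 4.887163404320317 [ 0.2 -0.1 -0. ] 0.279314570696867 [ 0.02  0.51  1.92 -0.    0.71  1.51]
```

View pics/w4.png

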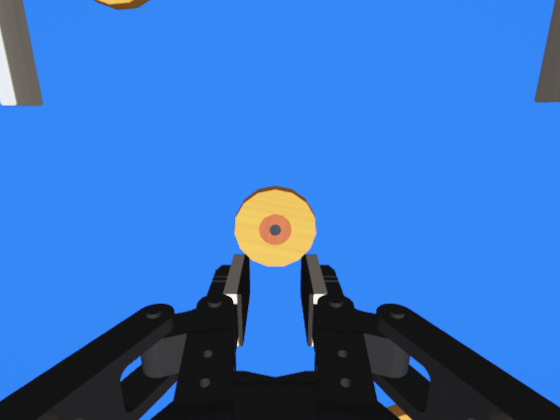

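Disc B is cradled at (275,228), midway between the two wall ends at about (35,103) and (540,100). I push it in, then move over to behind disc C.

Call:
arm_command --steps "0 0 0 0.1 0 0.8 2.4;0 0 0 0.2 0 1.7 2.4;0 0 0 0.3 0 2.7 2.4;0 0 0 0.4 0 3.8 2.4;0 0 0 0.4 0 4.9 2.4;0 0 0 0.4 0 6 2.4;0 0 0 0.4 0 7.1 2.4;0 0 0 0.4 0 8.2 2.4;0 0 0 0.4 0 9.2 2.4;0 0 0 0.4 0 10 2.4;0 0 0 0.4 0 10.4 2.4;0 0 0 0.4 0 10.4 2.4;0 0 0 0.4 0 9 2.4;0 0 0 0.4 0 5 2.4;0 0 0 0.4 0 0 2.4;0 0 0 0.4 -5.6 -2 2.4;0 0 0 2.4 -5.6 -7.8 2.4;0 0 0 4.9 -5.6 -13 2.4;0 0 0 7 -5.6 -15 2.4;0 0 0 7 -5.6 -15 2.4"

```text
t: 13.05
eef_pos: [394.6, -60.1, 61.0]
eef_rot: [-0.519, 0.519, -0.481, 0.48]
ft_force: [0.3, 0.5, 0.3]
width: 0.282
```

```bash
python3 look.py
```

```text
(array([260.8, 155.7]), np.int32(230), array([668.4,  29.5])) corral [1.1 2.4]
(array([230.2, 158.3]), np.int32(237), array([664.1,  90.4])) corral [ 1.7 63.5]
tcp corral [-277.2  -64.8] 61.119838717693625 [ 0.8  0.5 -0.1] 0.28163115724857685 [-0.18  0.25  2.18  0.    0.71  1.31]
```

Call:
arm_command --steps "0 0 0 0 3 0 2.4;0 0 0 0 4.8 0 2.4;0 0 0 0 5.6 0 2.4;0 0 0 0 5.6 0.6 2.4;0 0 0 0 5.6 1.6 2.4;0 0 0 0 5.6 2.3 2.4;0 0 0 0 5.6 2.9 2.4;0 0 0 0 5.6 3.4 2.4;0 0 0 -0.1 5.6 4.2 2.4;0 0 0 -0.2 5.6 5.2 2.4;0 0 0 -0.3 5.6 6.3 2.4;0 0 0 -0.4 5.6 7.4 2.4;0 0 0 -0.4 5.6 8.5 2.4;0 0 0 -0.4 5.6 9.6 2.4;0 0 0 -0.4 5.6 10.7 2.4;0 0 0 -0.4 5.6 11.8 2.4;0 0 0 -0.4 5.6 12.9 2.4;0 0 0 -0.4 5.6 14 2.4;0 0 0 -0.4 5.6 15 2.4;0 0 0 -0.4 5.6 15.5 2.4"

```text
t: 15.6
eef_pos: [552.2, -43.2, 4.8]
eef_rot: [0.52, -0.52, 0.479, -0.48]
ft_force: [-0.7, -0.3, 0.3]
width: 0.284
```

```bash
python3 look.py wrist w5
```

```text
(array([260.2, 155.6]), np.int32(211), array([668.6,  30.7])) corral [1.4 3.6]
(array([230.2, 158.3]), np.int32(237), array([664.1,  90.4])) corral [ 1.7 63.5]
(array([  1.2, 194.5]), np.int32(61), array([599.9, 536.8])) corral [-26.6 513.6]
tcp corral [-120.1  -60.8] 4.828513208982005 [ 0.3 -0.3 -0.3] 0.2792242005455676 [-0.1   0.53  1.89 -0.    0.72  1.39]
```

View pics/w5.png

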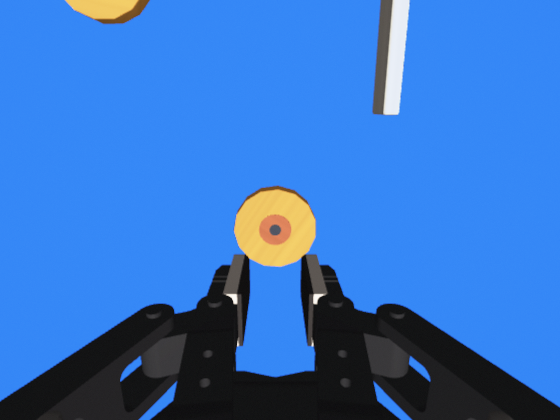

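Disc C is cradled at (275,228). The right wall's inner edge is at x ≈ 375, about 40 mm to the side. I push it in, then withdraw well clear.

Call:
arm_command --steps "0 0 0 0 0 0.8 2.4;0 0 0 0 0 1.7 2.4;0 0 0 0 0 2.7 2.4;0 0 0 0 0 3.8 2.4;0 0 0 0 0 4.9 2.4;0 0 0 0 0 6 2.4;0 0 0 0 0 7.1 2.4;0 0 0 0 0 8.2 2.4;0 0 0 0 0 9.1 2.4;0 0 0 0 0 9.7 2.4;0 0 0 0 0 10 2.4;0 0 0 0 0 10 2.4;0 0 0 0 0 8.5 2.4;0 0 0 0 0 4.5 2.4;0 0 0 0 0 -0.5 2.4;0 0 0 0 -5.6 -2.5 2.4;0 0 0 0 -10.5 -6 2.4;0 0 0 0 -15 -10 2.4;0 0 0 0 -18 -14 2.4;0 0 0 0 -18 -14 2.4"

```text
t: 18.2
eef_pos: [410.6, -54.5, 187.1]
eef_rot: [0.52, -0.518, 0.478, -0.481]
ft_force: [0.3, -0.7, 0.1]
width: 0.282
```

Call:
arm_command --steps "0 0 0 6 0 0 2.4;0 0 0 12 0 0 2.4;0 0 0 18 0 0 2.4;0 0 0 24 0 0 2.4;0 0 0 24 0 0 2.4;0 0 0 24 0 0 2.4"

```text
t: 18.95
eef_pos: [430.8, -293.1, 183.6]
eef_rot: [0.519, -0.519, 0.481, -0.479]
ft_force: [-0.4, -0.7, -0.3]
width: 0.284
```

```bash
python3 look.py top t2; python3 - <<'E'
import cv2
from cell import read_camera
cv2.imwrite("pics/t3.png",read_camera("top")["img"][:,:,::-1])
E
```

```text
(array([291.7, 152.3]), np.int32(226), array([674. , -32.2])) corral [  1.7 -59.5]
(array([260.9, 155.6]), np.int32(229), array([668.5,  29.5])) corral [1.2 2.4]
(array([230.2, 158.3]), np.int32(237), array([664.1,  90.4])) corral [ 1.7 63.5]
tcp corral [-261.4 -299.6] 183.92173312015098 [0.1 0.  0.3] 0.2823117930614626 [-0.62  0.27  1.76  0.    1.11  0.87]
```

View pics/t3.png

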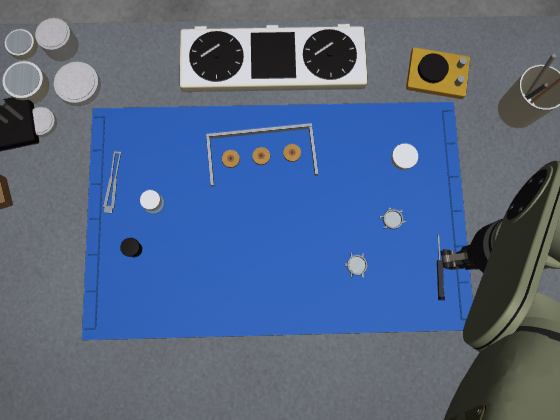

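View pics/t2.png

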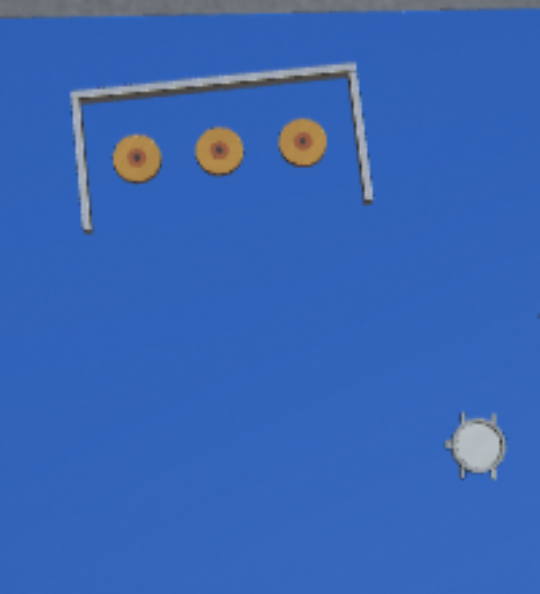

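All three discs lie flat in the fence, at (230,158), (261,156) and (292,152). Everything else is where it was, and the gripper is 184 mm up, touching nothing.

```bash
python3 -c "
from cell import sign_off;print(sign_off())"
```

```text
the job is handed in; nothing more can be done
None
```

All three brass discs are inside the fence, and I handed the job in at about 19 s of robot time. I slid each one along the mat with the fingertips 24 mm apart, so it sat cradled between them. None was lifted.

- **Discs:** the final top view puts the centres at about (1.7, 63.5), (1.2, 2.4) and (1.7, −59.5) mm in the fence's frame. Each edge is at least 18 mm from a wall and about 33 mm inside the mouth, and all three look flat.
- **Other objects:** the cases, jar, loupe, pot, tweezers and driver look the same as in the first picture. I compared these by eye and did not measure them again.
- **Forces:** the wrist force read no more than about 1.2 N each time I checked it, which was at the end of each move.
- **Failed checks:** disc colour detection missed discs whenever the arm blocked the top camera, so I used the wrist view then. Now and then it also picked up stray orange objects off the mat, which I ignored. In the last view all three discs were detected.

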